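# Lock the T-foot stud into the slotted fixture base

### The arm

A 6-joint arm with a two-finger parallel gripper is mounted at the origin on a cart in front of the work surface, level with it; the furniture and walls round the work are solid. World frame = base frame: x ahead of the robot, y to its left, z up, the work surface at z = 0. Lengths are in m, angles in rad, forces in N, time in s.
With the tool pointing down it reaches from about 0.3 to 0.875 m from the base axis. Payload 4.2 kg.
Tool frame: the origin (TCP) lies midway between the tips of the shut fingers; the grasp point (between the pads) lies manip.hold_point_z behind it (manip.hold_point_z is the distance from the TCP to the grasp point, in m); z points along the fingers, y is the direction in which the jaws open and shut (so a half turn about z gives the same grasp; the last joint's range is limited). The gripper opens to 85 mm and grips with 20 to 120 N. Pads are 22 mm wide; open, the fingers measure 114 mm over their backs; the gripper's body (76 mm by 85 mm) begins 54 mm behind the grasp point. The pads swing forward as they close: fully open they stand 13 mm farther back than shut.
Start: joints at [1.156, 0.32, 1.565, -0, 1.257, -0.02], TCP at [0.221, 0.531, 0.231] pointing down, gripper open.
Joint ranges: [-3.11, 3.11], [-0.84, 2.01], [0.21, 2.61], [-1.34, 4.49], [0.05, 2.63], [-2.56, 2.56]. Speed limits (rad/s): [2.57, 2.57, 3.14, 3.14, 3.14, 3.14].

### API

Orientations are given as a rotation vector (axis times angle).
In Python, from workcell import readout, vision, workorder, manip gives the robot as it stands.
- The arm moves only by the tool jog_arm, never from a script. Its argument "commands" is a list that holds one entry, the list of rows, each a list of 4 numbers: the shift along the tool's x, y, z each as a share of 0.15 m, from -1 to 1, then the turn about the tool's z as a share of 180 degrees, from -1 to 1. A call has exactly 10 rows; each row is the pose to reach, as a shift and turn from the pose commanded when the call began, along the tool's axes at that moment, turning the shorter way round; what a row does not reach only later rows make up. A row lasts 1/8 s, in which the tool goes at most 62.5 mm and 10.7 degrees, less where a joint would pass 70% of its speed; a pose out of reach is approached as far as the arm can. A call with a number of a shift or a turn outside -1 to 1 is refused whole. A call with a gripper value outside its range is refused whole. "jaw" is the opening, from -1 (shut) to 1 (fully open), set as the call begins (left out, the last holds). The fingers move at their own pace and stop on an object; "grip_force" is the grip in N (left out, the last holds). Time passes only in rows, so rows that repeat a pose let the fingers close, or fill a call up. It gives the time, the measured TCP pose, the force and the opening at its end, in the units of the state.
- readout.get_obs(): the state, without advancing time (a new reading comes with each control period).
- vision.snapshot(name): name is "scene" or "top" or "wrist"; returns a dict with "img" (420x560x3 uint8, red, green, blue), "fx", "fy", "cx", "cy" (pixels), "R" (3x3) and "t" (3): a world point X has camera coordinates R X + t; the wrist camera has in their place "mount" (4x4, takes a point from camera to tool coordinates, whose origin is the TCP and whose axes are the flange's). Camera axes: x right, y down, z forward; pixel columns grow to the right and rows downward; lengths in m; the calibration is good to about 2 mm. The wrist camera is an equidistant fisheye: a pixel r from the principal point sees the ray r / f radians off the axis. A picture is of the moment at which its call begins: read the wrist's pose just before it. There is no depth.
- workorder.job_done(): hands the job in, once; it reports no verdict.
The state is a dict: "time_s": time; "qpos": joint angles; "qd": joint speeds; "effort": joint torques, N m; "tool_pos": TCP position; "tool_rot": TCP orientation; "wrist_force": force on the tool from outside, world axes, zero at the start; "moment": the same for the moment, N m; "gripper_width": finger opening in m.
Only numpy, scipy, OpenCV 4.12 (cv2) and the standard library are available. Lean on these libraries where they do the work, as an engineer would, in place of code of your own. Each camera call takes 0.05 s, during which the arm holds its last target.

### The job

Two winged hold-down studs stand on the bench. Take the one with the long straight crossbar foot, pass its foot down through the slot of the steel fixture base, then give it a quarter turn so that the bar lies square across the slot under the lips; let go of it standing upright with its collar flat on the top plate. Leave the round-footed stud standing where it is.

Things in the scene. Friction and masses are not known exactly. Their poses are not given: they have to be found in the camera images.
- t_stud: Loose T-foot stud, 0.3 kg, upright, 78 mm tall. Origin: centre of underside, z up. Foot bar 76 (x) x 18 (y) mm, z 0-12; shank dia 18, z 12-32; steel collar dia 58, z 32-38 (foot ends show beyond it from above); neck dia 22, z 38-42; black wing grip 56 (x, parallel to foot) x 14 (y) mm, z 42-78. Grip the wing across its 14 mm, about 62 mm above the underside.
- round_stud: The other stud: same collar, wing and height, but its foot is a round disc 52 mm in diameter and 12 mm high, hidden under the collar from above; it does not fit the slot. Origin at the centre of its underside, wing along x. The two studs can stand in either place.
- fixture_base: Fixed steel channel 180 (x) x 124 (y) x 40 mm high, small ears at its long sides. Origin: centre of underside, on the bench. Top plate z 30-40 has one central slot, ends closed, 120 (x) x 36 (y) mm; hollow below, 104 mm wide, so the foot can turn there. Collar on plate: foot underside 8 mm above bench, 10 mm free over the foot, so turn with collar 0-8 mm up, either way. Only friction resists.
Not all that is in view belongs to the job. What is shaped like the t_stud but purple is not meant.

How it is judged:
On the way:
1. the foot of the T-foot stud is down through the slot, below the plate, bar still along the slot (z of t_stud in the frame of fixture_base below 0.019 m and x of t_stud in the frame of fixture_base between -0.055 and 0.055 m and y of t_stud in the frame of fixture_base between -0.015 and 0.015 m and angle between the x axis of t_stud and the x axis of fixture_base, either way round below 0.5 rad), for 0.1 s.
At the end, for the whole second after the job is handed in: T-foot stud in the slot (axis within 15 mm of its centre line, 55 mm of its middle), upright within 6 deg, collar on the plate (foot 4 to 12 mm above the bench), bar within 18 deg of square across the slot, at rest. Round-footed stud upright, within 30 mm of its start (z of t_stud in the frame of fixture_base between 0.004 and 0.012 m and x of t_stud in the frame of fixture_base between -0.055 and 0.055 m and y of t_stud in the frame of fixture_base between -0.015 and 0.015 m and angle between the x axis of t_stud and the x axis of fixture_base, either way round above 1.25 rad and angle between each of t_stud, round_stud's own z axis and vertical below 0.1 rad and linear speed of t_stud below 0.02 m/s and distance of round_stud from where it was at the start of the episode below 0.03 m); the robot touches nothing.
It fails at once if the round-footed stud is knocked over or carried off (angle between round_stud's own z axis and vertical above 0.5 rad or distance of round_stud from where it was at the start of the episode above 0.06 m).
It also fails if it takes over 40 s, if anything falls off the work surface, if the arm or the gripper's body presses on something with over 40 N, if the wrist force passes 120 N, or if a joint passes its speed limit or range.

## Working session

There is one attempt and no reset: what is moved stays moved. The work goes in short steps, Python scripts to look and compute and a tool call to move; the robot and the scene stay as the last step left them, time stands still between calls to the robot, and variables do not carry over. Pictures are saved under pics/ and viewed, and the job is handed in when it is done.

Besides the shell and the picture viewer there is one more tool, called after "Emit:" in YAML: its name, and indented under it one key for each argument. jog_arm: Moves the arm, as the interface text tells. Shift numbers are shares of 0.15 m and turn numbers shares of 180 degrees, none past 1 either way. Its arguments: {"type":"object","properties":{"commands":{"type":"array","items":{"type":"array","items":{"type":"array","items":{"type":"number","minimum":-1,"maximum":1}}}},"jaw":{"type":"number"},"grip_force":{"type":"number"}},"required":["commands"]}

```bash
mkdir -p pics; ls; python3 - <<'E'
from workcell import readout, vision, workorder, manip
import cv2,pickle
o=readout.get_obs(); print(o, manip.hold_point_z)
d={}
for n in("scene","top","wrist"):
    s=vision.snapshot(n); d[n]=s
    cv2.imwrite(f"pics/{n}0.png",s["img"][:,:,::-1]); print(n,{k:v for k,v in s.items() if k!="img"})
pickle.dump((o,d),open("s0.pkl","wb"))
E
```

```text
pics
{'time_s': 0.0, 'qpos': array([ 1.15597490e+00,  3.20320230e-01,  1.56567881e+00,  3.51186588e-05,
        1.25740499e+00, -2.00055776e-02]), 'qd': array([-0.0003859 ,  0.00066362,  0.00043771,  0.00128545, -0.00083121,
       -0.00080946]), 'effort': array([ 3.66433844e-03, -4.15515697e+01, -2.34166539e+01,  2.10495291e-04,
        8.05107993e-03, -5.49302172e-06]), 'tool_pos': array([0.22096704, 0.53033009, 0.23046608]), 'tool_rot': array([-6.16088555e-01, -3.08015778e+00,  2.76664272e-03]), 'wrist_force': array([ 0.67196654,  0.43641488, -0.50295676]), 'moment': array([ 0.00869957, -0.01469936, -0.04775347]), 'gripper_width': 0.08541696829105856} 0.0187
scene {'fx': 523.2595344669015, 'fy': 523.2595344669015, 'cx': 274.42688135972344, 'cy': 212.45554133804458, 'R': array([[ 0.89588958, -0.44416369, -0.0100243 ],
       [-0.34764502, -0.68680288, -0.63831398],
       [ 0.27663117,  0.57534374, -0.76971084]]), 't': array([-0.43384641,  0.23912713,  1.07699998])}
top {'fx': 410.45435153777447, 'fy': 410.45435153777447, 'cx': 282.4798177552241, 'cy': 210.80542782718175, 'R': array([[-0.02197963, -0.99951995,  0.02183501],
       [-0.99471846,  0.01967337, -0.10073804],
       [ 0.10026011, -0.02393387, -0.99467335]]), 't': array([0.05963065, 0.53968695, 0.85067588])}
wrist {'fx': 325.19226210127806, 'fy': 325.19226210127806, 'cx': 276.1846085771116, 'cy': 211.85246116856163, 'mount': array([[-1.04066316e-04, -9.52367472e-01, -3.04952762e-01,
         7.71493767e-02],
       [ 9.99999869e-01,  5.37919458e-05, -5.09246091e-04,
         5.22028247e-04],
       [ 5.01393415e-04, -3.04952775e-01,  9.52367342e-01,
        -1.41455276e-01],
       [ 0.00000000e+00,  0.00000000e+00,  0.00000000e+00,
         1.00000000e+00]])}
```

View pics/scene0.png

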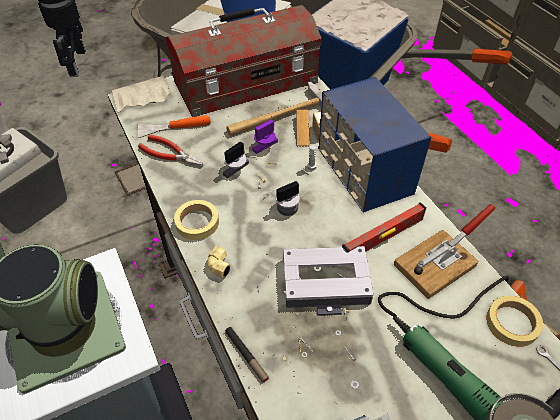

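View pics/top0.png

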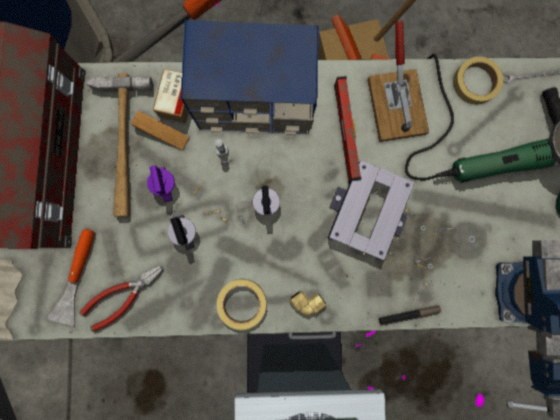

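View pics/wrist0.png

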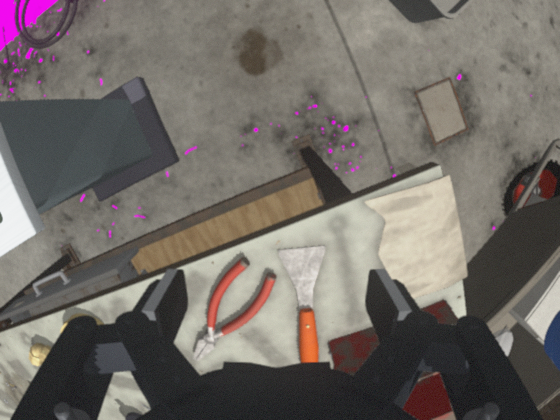

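```bash
python3 - <<'E'
import cv2
t=cv2.imread("pics/top0.png"); s=cv2.imread("pics/scene0.png")
a=cv2.resize(t[150:270,130:300],None,fx=4.6,fy=4.6,interpolation=2)
cv2.imwrite("pics/tz.png",a)
a=cv2.resize(t[150:270,320:420],None,fx=5,fy=5,interpolation=2)
cv2.imwrite("pics/tf.png",a)
a=cv2.resize(s[110:230,210:320],None,fx=5,fy=5,interpolation=2)
cv2.imwrite("pics/sz.png",a)
E
```

```text
(no output)
```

View pics/tz.png

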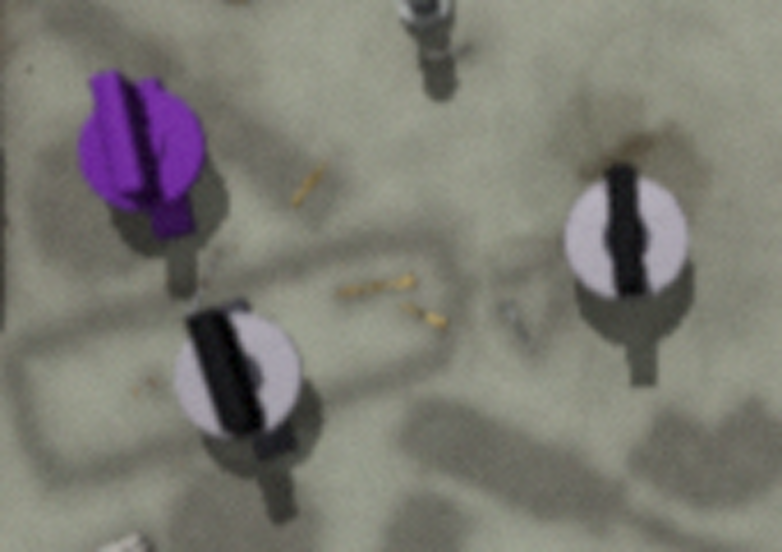

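View pics/tf.png

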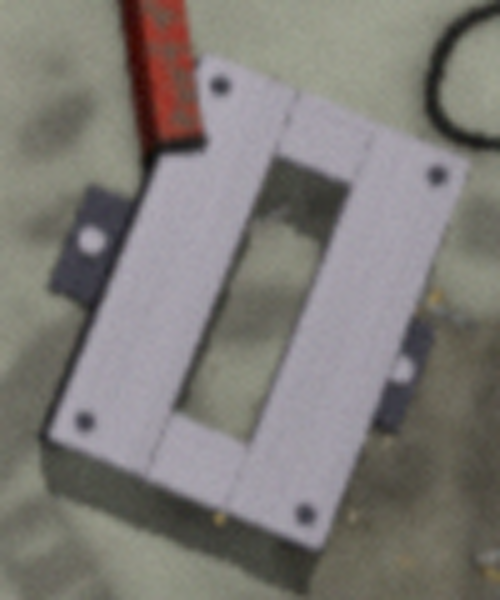

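View pics/sz.png

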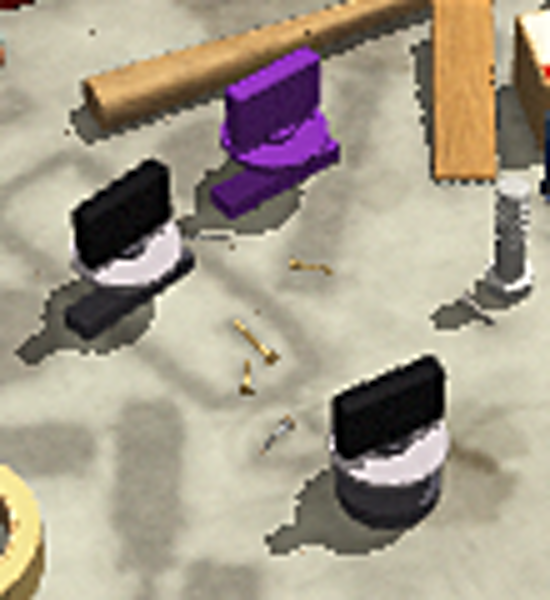

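```bash
cat > h.py <<'E'
import numpy as np,pickle,cv2
def unproj(s,px,z):
    px=np.atleast_2d(px).astype(float)
    d=np.c_[(px[:,0]-s["cx"])/s["fx"],(px[:,1]-s["cy"])/s["fy"],np.ones(len(px))]@s["R"]
    c=-s["R"].T@s["t"]
    return c+d*((z-c[2])/d[:,2])[:,None]
def proj(s,X):
    c=np.atleast_2d(X)@s["R"].T+s["t"]
    return np.c_[c[:,0]/c[:,2]*s["fx"]+s["cx"],c[:,1]/c[:,2]*s["fy"]+s["cy"]]
E
python3 - <<'E'
from h import *
o,d=pickle.load(open("s0.pkl","rb")); s=d["top"];sc=d["scene"]
f=lambda p,ox,oy,k:np.array(p,float)/k+[ox,oy]-0.5+0.5/k
# T stud
print("collar",unproj(s,f([[238,374]],130,150,4.6),.038))
w=unproj(s,f([[187,318],[222,308],[264,424],[230,436]],130,150,4.6),.078); print("wing",w,w.mean(0)); v=w[2:].mean(0)-w[:2].mean(0);print("ang",np.degrees(np.arctan2(v[1],v[0])))
print("round",unproj(s,f([[627,237]],130,150,4.6),.038))
c=unproj(s,f([[205,55],[469,160],[318,550],[48,436]],320,150,5),.04);print("plate",c,c.mean(0))
sl=unproj(s,f([[278,157],[350,185],[247,441],[175,408]],320,150,5),.04);print("slot",sl,sl.mean(0))
for q in(c,sl):
    v=(q[0]+q[1]-q[2]-q[3])/2;print("len",np.linalg.norm(v),"ang",np.degrees(np.arctan2(v[1],v[0])),"w",np.linalg.norm((q[1]+q[2]-q[0]-q[3])/2))
E
```

```text
collar [[0.50165717 0.26069979 0.038     ]]
wing [[0.52415375 0.27388466 0.078     ]
 [0.52820581 0.25880027 0.078     ]
 [0.47756027 0.24058748 0.078     ]
 [0.47270874 0.25517177 0.078     ]] [0.50065714 0.25711104 0.078     ]
ang -160.11517864581663
round [[0.56089689 0.08317087 0.038     ]]
plate [[ 0.64411945 -0.12088666  0.04      ]
 [ 0.59658925 -0.23221595  0.04      ]
 [ 0.43279171 -0.15965226  0.04      ]
 [ 0.48276866 -0.04807035  0.04      ]] [ 0.53906727 -0.1402063   0.04      ]
slot [[ 0.59937423 -0.15030658  0.04      ]
 [ 0.58674768 -0.18058527  0.04      ]
 [ 0.4788984  -0.13179947  0.04      ]
 [ 0.49338631 -0.10198982  0.04      ]] [ 0.53960166 -0.14117028  0.04      ]
len 0.1780848018407926 ang -24.090326714437918 w 0.12165221603710945
len 0.11742578175512583 ang -24.4225955026734 w 0.032961350981684526
```

```bash
cat > ov.py <<'E'
from h import *
o,d=pickle.load(open("s0.pkl","rb"))
def rect(cx,cy,a,lx,ly,z):
    a=np.radians(a);R=np.array([[np.cos(a),-np.sin(a)],[np.sin(a),np.cos(a)]])
    p=np.array([[1,1],[1,-1],[-1,-1],[-1,1]])*[lx/2,ly/2]@R.T+[cx,cy]
    return np.c_[p,np.full(4,z)]
def circ(cx,cy,r,z):
    t=np.linspace(0,2*np.pi,40);return np.c_[cx+r*np.cos(t),cy+r*np.sin(t),0*t+z]
def draw(st,fx,tag):
    sh=[(rect(*st,.056,.014,.078),(0,255,255)),(circ(st[0],st[1],.029,.038),(0,0,255)),(rect(*st,.076,.018,.012),(0,255,0))]
    shf=[(rect(*fx,.18,.124,.04),(0,0,255)),(rect(*fx,.12,.036,.04),(0,255,0))]
    ims=[]
    for n,x0,y0 in(("top",140,190),("top",325,145),("scene",205,115),("scene",275,230)):
        k=4;im=cv2.resize(d[n]["img"][y0:y0+75 if n=="top" and x0==140 else y0+125,x0:x0+100][:,:,::-1],None,fx=k,fy=k,interpolation=2)
        for P,c in sh+shf:
            q=(proj(d[n],P)-[x0,y0]+.5)*k-.5
            cv2.polylines(im,[np.round(q*8).astype(int)],True,c,1,cv2.LINE_AA,3)
        im=im[:500,:400];im=cv2.copyMakeBorder(im,0,500-im.shape[0],0,400-im.shape[1],0)
        ims.append(im)
    cv2.imwrite(f"pics/{tag}a.png",np.hstack(ims[::2]));cv2.imwrite(f"pics/{tag}b.png",np.hstack(ims[1::2]))
E
python3 -c "
from ov import *
draw((.501,.259,20),(.5395,-.1405,-24.2),'o1')"
```

```text
(no output)
```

View pics/o1a.png

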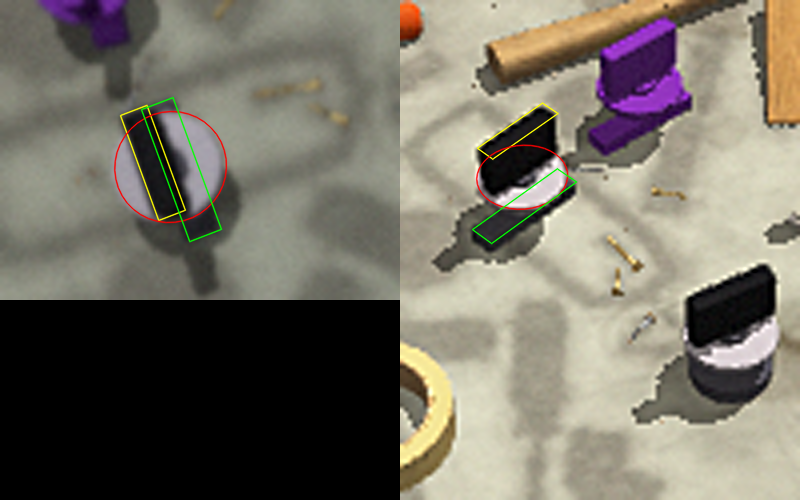

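View pics/o1b.png

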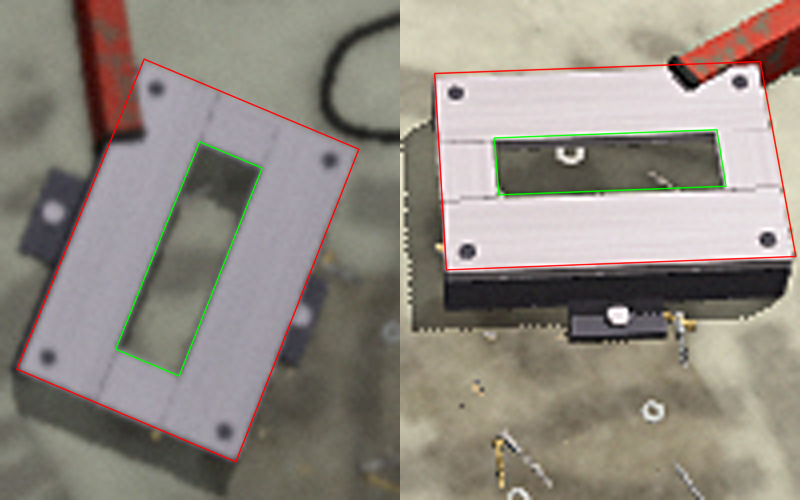

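Emit:
jog_arm:
  commands:
    - [[-0.06, -0.06, 0, -0.02], [-0.18, -0.18, 0, -0.05], [-0.32, -0.31, 0, -0.09], [-0.47, -0.46, 0, -0.13], [-0.62, -0.6, 0, -0.17], [-0.76, -0.74, 0, -0.2], [-0.88, -0.86, 0, -0.225], [-0.96, -0.94, 0, -0.237], [-1, -0.98, 0, -0.237], [-1, -0.98, 0, -0.237]]
  jaw: 0.3
  grip_force: 60

```text
time_s: 1.4
tool_pos: [0.3031, 0.3372, 0.2313]
tool_rot: [0.544, -3.094, -0.0]
wrist_force: [-0.3, -0.1, -0.2]
gripper_width: 0.0554
```

```bash
cat > mv.py <<'E'
import sys
from h import *
from scipy.spatial.transform import Rotation as R
from workcell import readout
def plan(x,y,z,yaw):
    o=readout.get_obs();Rm=R.from_rotvec(o["tool_rot"]).as_matrix()
    cy=np.degrees(np.arctan2(Rm[1,1],Rm[0,1]))
    e=(yaw-cy+180)%360-180
    print("t",o["time_s"],"pos",o["tool_pos"].round(4),"yaw",cy.round(2),"zax",Rm[:,2].round(3),"w",round(o["gripper_width"],4),"F",o["wrist_force"].round(1),"q",o["qpos"].round(2))
    print("cmd",(Rm.T@(np.array([x,y,z])-o["tool_pos"])/.15).round(3),"turn",round(-e/180,4))
if __name__=="__main__": plan(*map(float,sys.argv[1:]))
E
python3 mv.py .501 .259 .13 110
```

```text
t 1.4 pos [0.3031 0.3372 0.2313] yaw 109.96 zax [-0.  0. -1.] w 0.0554 F [-0.3 -0.1 -0.2] q [ 0.81  0.13  1.82  0.    1.19 -1.11]
cmd [-1.062 -0.941  0.675] turn -0.0002
```

Emit:
jog_arm:
  commands:
    - [[-0.06, -0.06, 0.04, 0], [-0.18, -0.17, 0.12, 0], [-0.32, -0.3, 0.2, 0], [-0.47, -0.44, 0.3, 0], [-0.62, -0.58, 0.4, 0], [-0.76, -0.71, 0.5, 0], [-0.88, -0.83, 0.58, 0], [-0.96, -0.91, 0.64, 0], [-1, -0.94, 0.67, 0], [-1, -0.94, 0.67, 0]]

```text
time_s: 2.65
tool_pos: [0.4923, 0.2564, 0.1305]
tool_rot: [0.546, -3.093, -0.0]
wrist_force: [-0.0, -0.7, -0.1]
gripper_width: 0.0555
```

```bash
python3 mv.py .501 .259 .045 110; python3 - <<'E'
from workcell import vision
import cv2
for n in("wrist","scene"):
    s=vision.snapshot(n); cv2.imwrite(f"pics/{n}1.png",s["img"][:,:,::-1])
E
```

```text
t 2.65 pos [0.4923 0.2564 0.1305] yaw 110.03 zax [-0.001 -0.    -1.   ] w 0.0555 F [-0.  -0.7 -0.1] q [ 0.46  0.37  1.76  0.    1.01 -1.46]
cmd [-0.061 -0.004  0.57 ] turn 0.0001
```

View pics/wrist1.png

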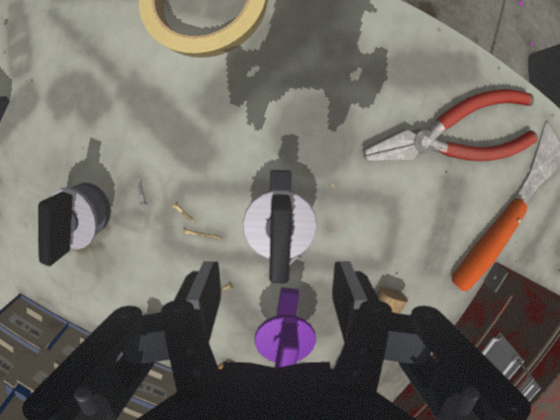

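View pics/scene1.png

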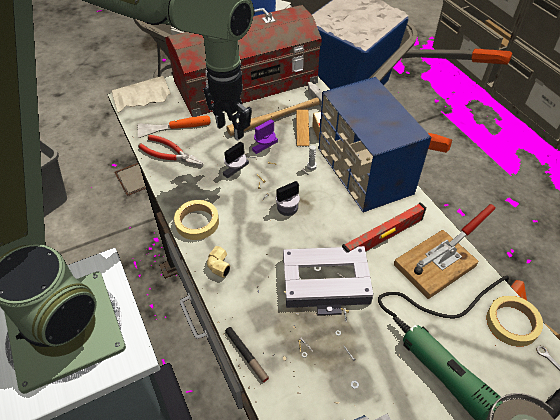

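```bash
python3 - <<'E'
from h import *
from scipy.spatial.transform import Rotation as R
s=pickle.load(open("s0.pkl","rb"))[1]["wrist"]
from workcell import readout
o=readout.get_obs();Rt=R.from_rotvec(o["tool_rot"]).as_matrix();t=o["tool_pos"]
M=s["mount"]
for X in([.501,.259,.038],[.501+.029*.94,.259+.029*.342,.038],[.501-.029*.94,.259-.029*.342,.038],[.501,.259,.078]):
    p=Rt.T@(np.array(X)-t);c=M[:3,:3].T@(p-M[:3,3]);th=np.arctan2(np.hypot(c[0],c[1]),c[2]);u=c[:2]/np.hypot(*c[:2])*th*s["fx"]
    print(X,u+[s["cx"],s["cy"]])
E
```

```text
[0.501, 0.259, 0.038] [274.32005401 225.87559517]
[0.52826, 0.268918, 0.038] [274.35088989 259.78853486]
[0.47374, 0.249082, 0.038] [274.3020012  189.14954076]
[0.501, 0.259, 0.078] [273.9821208  247.02332896]
```

Emit:
jog_arm:
  commands:
    - [[-0.03, 0.01, 0.05, 0], [-0.06, 0.025, 0.13, 0], [-0.06, 0.025, 0.22, 0], [-0.06, 0.025, 0.31, 0], [-0.06, 0.025, 0.4, 0], [-0.06, 0.025, 0.48, 0], [-0.06, 0.025, 0.53, 0], [-0.06, 0.025, 0.56, 0], [-0.06, 0.025, 0.565, 0], [-0.06, 0.025, 0.565, 0]]

```text
time_s: 4.0
tool_pos: [0.4998, 0.2631, 0.0464]
tool_rot: [-0.546, 3.093, 0.0]
wrist_force: [-0.2, 0.6, -0.1]
gripper_width: 0.0558
```

Emit:
jog_arm:
  commands:
    - [[0, 0, 0, 0], [0, 0, 0, 0], [0, 0, 0, 0], [0, 0, 0, 0], [0, 0, 0, 0], [0, 0, 0, 0], [0, 0, 0, 0], [0, 0, 0, 0], [0, 0, 0, 0], [0, 0, 0, 0]]
  jaw: -1
  grip_force: 60

```text
time_s: 5.25
tool_pos: [0.4997, 0.263, 0.0464]
tool_rot: [-0.547, 3.093, 0.0]
wrist_force: [-0.4, -1.6, 5.7]
gripper_width: 0.013
```

```bash
python3 mv.py .501 .259 .195 110
```

```text
t 5.25 pos [0.4997 0.263  0.0464] yaw 110.04 zax [ 0.  0. -1.] w 0.013 F [-0.4 -1.6  5.7] q [ 0.46  0.48  1.83 -0.    0.83 -1.46]
cmd [ 0.    -0.028 -0.991] turn 0.0002
```

Emit:
jog_arm:
  commands:
    - [[0, 0, -0.08, 0], [0, 0, -0.22, 0], [0, -0.05, -0.4, 0], [0, -0.15, -0.58, 0], [0, -0.3, -0.75, 0.03], [0, -0.46, -0.88, 0.08], [0, -0.63, -0.92, 0.13], [0, -0.8, -0.92, 0.18], [0, -0.93, -0.92, 0.22], [0, -1, -0.92, 0.245]]

```text
time_s: 6.5
tool_pos: [0.5504, 0.121, 0.1833]
tool_rot: [-0.66, -3.069, 0.001]
wrist_force: [0.2, -0.0, -4.1]
gripper_width: 0.0131
```

```bash
python3 mv.py .5395 -.1405 .185 65.8;python3 - <<'E'
from workcell import vision
import cv2
for n in("wrist","scene"):
    s=vision.snapshot(n); cv2.imwrite(f"pics/{n}2.png",s["img"][:,:,::-1])
E
```

```text
t 6.5 pos [0.5504 0.121  0.1833] yaw 65.72 zax [-0.002 -0.    -1.   ] w 0.0131 F [ 0.2 -0.  -4.1] q [ 0.2   0.34  1.66  0.    1.14 -0.95]
cmd [-0.651 -1.619 -0.011] turn -0.0005
```

View pics/scene2.png

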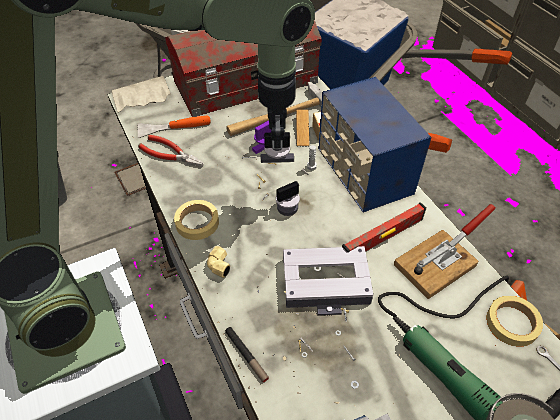

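View pics/wrist2.png

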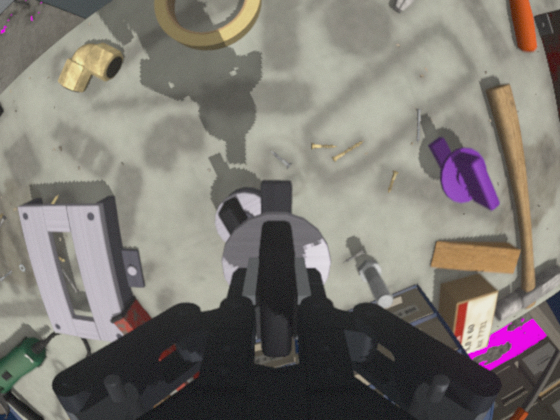

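Emit:
jog_arm:
  commands:
    - [[-0.03, -0.06, 0, 0], [-0.07, -0.18, 0, 0], [-0.13, -0.33, 0, 0], [-0.2, -0.5, 0, 0], [-0.27, -0.66, 0, 0], [-0.33, -0.82, 0, 0], [-0.37, -0.92, 0, 0], [-0.4, -0.98, 0, 0], [-0.4, -1, 0, 0], [-0.4, -1, 0, 0]]

```text
time_s: 7.85
tool_pos: [0.5444, -0.039, 0.184]
tool_rot: [-0.654, -3.072, -0.001]
wrist_force: [-0.7, 0.2, -4.0]
gripper_width: 0.0135
```

```bash
python3 mv.py .5395 -.1405 .11 65.8
```

```text
t 7.85 pos [ 0.5444 -0.039   0.184 ] yaw 65.95 zax [-0.  0. -1.] w 0.0135 F [-0.7  0.2 -4. ] q [-0.09  0.31  1.71  0.    1.13 -1.24]
cmd [-0.246 -0.631  0.493] turn 0.0009
```

Emit:
jog_arm:
  commands:
    - [[-0.02, -0.06, 0, 0], [-0.06, -0.16, 0, 0], [-0.11, -0.28, 0, 0], [-0.16, -0.41, 0.03, 0], [-0.2, -0.52, 0.12, 0], [-0.23, -0.59, 0.24, 0], [-0.245, -0.63, 0.36, 0], [-0.245, -0.63, 0.45, 0], [-0.245, -0.63, 0.49, 0], [-0.245, -0.63, 0.49, 0]]

```text
time_s: 9.1
tool_pos: [0.5395, -0.1405, 0.1102]
tool_rot: [-0.654, -3.072, -0.0]
wrist_force: [-0.1, -0.3, -3.1]
gripper_width: 0.0133
```

```bash
python3 mv.py .5395 -.1405 .056 65.8;python3 - <<'E'
from workcell import vision
import cv2,numpy as np
I=[]
for n in("wrist","scene","top"):
    s=vision.snapshot(n); im=s["img"][:,:,::-1]; I.append(im);cv2.imwrite(f"pics/{n}3.png",im)
a=cv2.resize(I[1][210:330,250:400],(750,600),interpolation=2);cv2.imwrite("pics/s3z.png",a)
a=cv2.resize(I[2][140:270,310:430],(554,600),interpolation=2);cv2.imwrite("pics/t3z.png",a)
E
```

```text
t 9.1 pos [ 0.5395 -0.1405  0.1102] yaw 65.95 zax [-0.001  0.    -1.   ] w 0.0133 F [-0.1 -0.3 -3.1] q [-0.28  0.4   1.78  0.    0.97 -1.43]
cmd [-0.001 -0.     0.361] turn 0.0009
```

View pics/s3z.png

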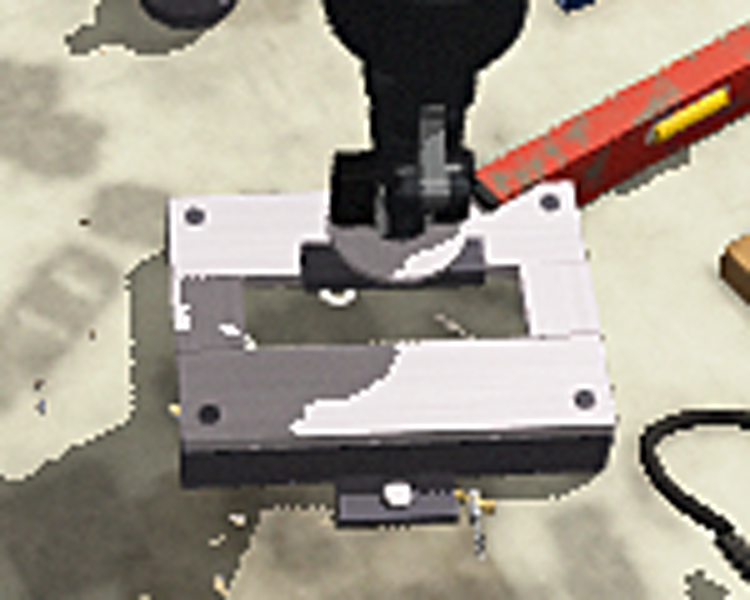

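View pics/wrist3.png

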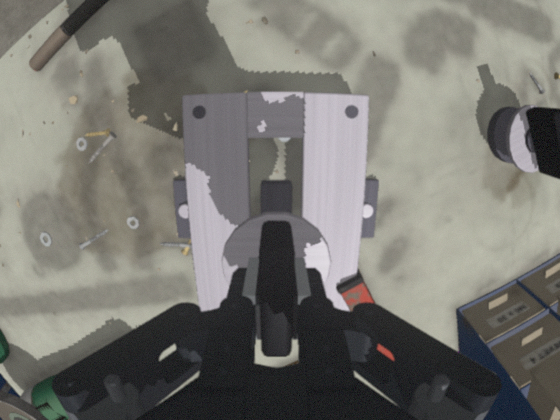

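Emit:
jog_arm:
  commands:
    - [[0, 0, 0.04, 0], [0, 0, 0.09, 0], [0, 0, 0.14, 0], [0, 0, 0.19, 0], [0, 0, 0.23, 0], [0, 0, 0.27, 0], [0, 0, 0.3, 0], [0, 0, 0.325, 0], [0, 0, 0.345, 0], [0, 0, 0.35, 0]]

```text
time_s: 10.5
tool_pos: [0.5395, -0.1406, 0.0579]
tool_rot: [-0.655, -3.072, -0.0]
wrist_force: [0.4, 0.0, -3.8]
gripper_width: 0.0133
```

```bash
python3 mv.py .5395 -.1405 .0565 -24.2;python3 - <<'E'
from workcell import vision
import cv2,numpy as np
s=vision.snapshot("scene"); im=s["img"][:,:,::-1]
a=cv2.resize(im[210:330,250:400],(750,600),interpolation=2);cv2.imwrite("pics/s4z.png",a)
E
```

```text
t 10.5 pos [ 0.5395 -0.1406  0.0579] yaw 65.94 zax [-0.  0. -1.] w 0.0133 F [ 0.4  0.  -3.8] q [-0.28  0.46  1.84  0.    0.85 -1.43]
cmd [0.    0.001 0.009] turn 0.5008
```

View pics/s4z.png

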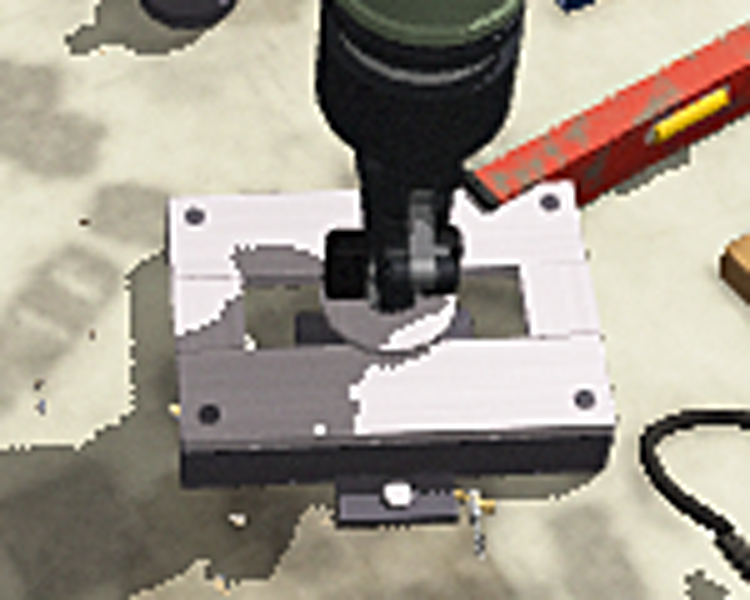

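Foot is through the slot (foot ends visible at about (310,325) and (465,320), below the plate), no contact force. Now the quarter turn.

Emit:
jog_arm:
  commands:
    - [[0, 0, 0, 0.03], [0, 0, 0, 0.08], [0, 0, 0, 0.13], [0, 0, 0, 0.19], [0, 0, 0, 0.24], [0, 0, 0, 0.3], [0, 0, 0, 0.35], [0, 0, 0, 0.4], [0, 0, 0, 0.45], [0, 0, 0, 0.5]]

```text
time_s: 11.8
tool_pos: [0.5397, -0.1407, 0.0583]
tool_rot: [2.64, 1.703, 0.001]
wrist_force: [-0.4, -0.4, -3.1]
gripper_width: 0.0131
```

```bash
python3 mv.py .5395 -.1405 .0545 -24.2
```

```text
t 11.8 pos [ 0.5397 -0.1407  0.0583] yaw -24.36 zax [ 0.001 -0.    -1.   ] w 0.0131 F [-0.4 -0.4 -3.1] q [-0.28  0.46  1.84  0.    0.85  0.15]
cmd [ 0.001 -0.002  0.025] turn -0.0009
```

Emit:
jog_arm:
  commands:
    - [[0, 0, 0.005, 0], [0, 0, 0.01, 0], [0, 0, 0.015, 0], [0, 0, 0.02, 0], [0, 0, 0.024, 0], [0, 0, 0.027, 0], [0, 0, 0.027, 0], [0, 0, 0.027, 0], [0, 0, 0.027, 0], [0, 0, 0.027, 0]]

```text
time_s: 13.05
tool_pos: [0.5395, -0.1407, 0.0544]
tool_rot: [2.636, 1.71, 0.0]
wrist_force: [-2.7, 0.3, 5.2]
gripper_width: 0.013
```

```bash
python3 mv.py .5395 -.1405 .0545 -24.2
```

```text
t 13.05 pos [ 0.5395 -0.1407  0.0544] yaw -24.06 zax [ 0.  0. -1.] w 0.013 F [-2.7  0.3  5.2] q [-0.28  0.46  1.84  0.    0.84  0.14]
cmd [ 0.001 -0.001 -0.001] turn 0.0008
```

Emit:
jog_arm:
  commands:
    - [[0, 0, 0, 0], [0, 0, 0, 0], [0, 0, 0, 0], [0, 0, 0, 0], [0, 0, 0, 0], [0, 0, 0, 0], [0, 0, 0, 0], [0, 0, 0, 0], [0, 0, 0, 0], [0, 0, 0, 0]]
  jaw: 0

```text
time_s: 14.3
tool_pos: [0.5396, -0.1407, 0.054]
tool_rot: [-2.636, -1.71, -0.0]
wrist_force: [0.7, -0.3, -0.2]
gripper_width: 0.0426
```

Emit:
jog_arm:
  commands:
    - [[0, 0, -0.03, 0], [0, 0, -0.1, 0], [0, 0, -0.2, 0], [0, 0, -0.35, 0], [0, 0, -0.5, 0], [0, 0, -0.65, 0], [0, 0, -0.8, 0], [0, 0, -0.92, 0], [0, 0, -1, 0], [0, 0, -1, 0]]

```text
time_s: 15.55
tool_pos: [0.54, -0.1408, 0.2053]
tool_rot: [2.634, 1.709, 0.003]
wrist_force: [-0.6, 0.2, 0.3]
gripper_width: 0.0428
```

```bash
python3 mv.py .5395 -.1405 .0545 -24.2;python3 - <<'E'
from workcell import vision
import cv2,numpy as np
I=[]
for n in("wrist","scene"):
    s=vision.snapshot(n); im=s["img"][:,:,::-1]; I.append(im);cv2.imwrite(f"pics/{n}5.png",im)
a=cv2.resize(I[1][180:330,240:400],(640,600),interpolation=2);cv2.imwrite("pics/s5z.png",a)
E
```

```text
t 15.55 pos [ 0.54   -0.1408  0.2053] yaw -24.06 zax [ 0.002 -0.001 -1.   ] w 0.0428 F [-0.6  0.2  0.3] q [-0.28  0.31  1.65  0.    1.18  0.14]
cmd [ 0.    -0.007  1.005] turn 0.0008
```

View pics/s5z.png

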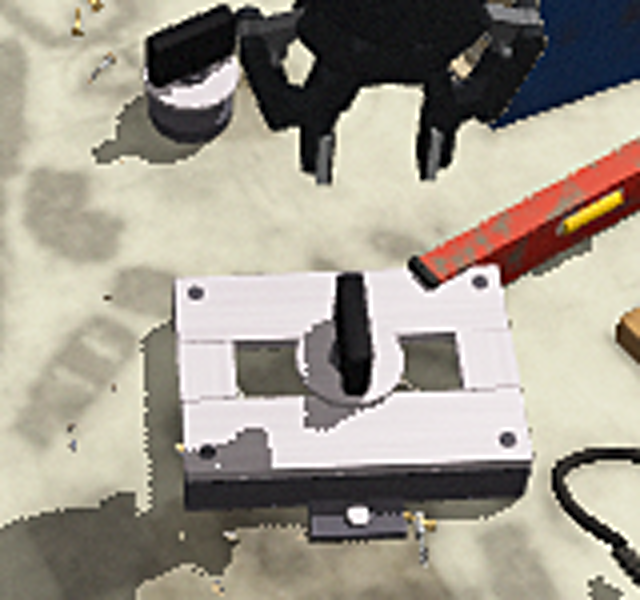

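View pics/wrist5.png

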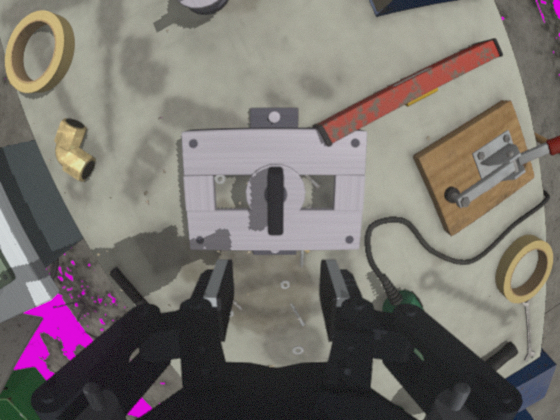

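The stud stands upright in the middle of the slot, collar at about (352,360) in the zoomed scene view. Its wing is square across the slot, at (275,200) in the wrist view. The round stud is still where it was and the gripper is clear of everything.

```bash
python3 -c "
from workcell import workorder
print(workorder.job_done())"
```

```text
the job is handed in; nothing more can be done
None
```

The T-foot stud is in the fixture slot, quarter-turned with its bar square across under the lips, and released standing upright. I handed the job in at about 15.7 s of the 40 s allowed; no verdict was reported.

**What I did:** I gripped the stud by its wing at 60 N and lowered its foot through the slot to about 11 mm above the bench, bar still along the slot. I turned it 90° there with no resistance, lowered it until the collar touched the plate, then opened the jaws and rose 15 cm.

**Last checks:**
- **Position:** the tool let go within about 1 mm of the slot middle I had measured from the overhead camera. By the tool angle, the bar was within about 1° of square.
- **Seating:** the collar touched down at a tool height that puts the foot about 8 mm above the bench. The contact force was about 5 N.
- **Pictures:** the scene and wrist views show the stud upright with its collar on the plate, the gripper clear, and the round stud standing at its start place. I judged these by eye and took no measurement of the tilt or of the round stud's position after release.

**One disagreement:** before the grasp, the wrist camera put the stud about 5 mm to the side of the overhead estimate. I shifted the grasp about 4 mm towards it, and the jaws closed on the wing normally. I found no failed checks.

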